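# Index the hand-turned sample carousel to the control vial and read it

### The job

The control vial, the short wide bottle beside the tall tubes in the carousel, is to be read next: with closed fingertips press the dished plunger pad in, hold it in and push it round to the next hole, on whichever side brings the vial before the reader, then let it come right up so that the table is locked. Only then press the read key on top of the reader fully down and let it go. Grasp and lift nothing, do not touch the vial or the tubes, never turn the table the wrong way or past that next hole, and leave the specimen cup and the lying tube beside it where they are.

Things in the scene. Friction and masses are not known exactly. Their poses are not given: they have to be found in the camera images.
- carousel: Hand-indexed sample carousel, fixed: white round base 272 mm wide, aluminium index plate 31 mm up, white rotor above, reader at the edge. Origin on the turning axis at worktop level, z up, x towards the reader (away from the robot, +-0.35 rad). Wells on a 65 mm radius, at rotor angle 0 seen from above: at 0 (the reader's), +-60, +-120 degrees; in the sixth place a lug carries the plunger.
- rotor (a joint): Angle of the rotor, rad: 0 at the start, counter-clockwise from above is positive. The index plate has holes at 0, +-1.047 and +-2.094, joined by a slot narrower than the pin. Turns easily (under 1 N at the plunger). Locked in a hole it still has about +-0.014 rad of play.
- plunger (a joint): How far the spring plunger is pressed in (down), m: 0 = up, 0.015 = stop; pushes back 3 N at 0, 6.3 N at the stop. Up in a hole its round-topped 10 mm pin locks the rotor; from about 0.012 the pin is below the index plate and the rotor turns. Let go between holes it rises only to the plate's underside (about 0.011) and springs up at a hole, which it finds from about 3 mm either side.
- pad (a point): Centre of the floor of the plunger's dished black pad; moves with it. Floor 67 mm above the worktop when up. Dish about 50 mm wide inside, 58 mm outside, lip 6 mm above its floor: closed fingertips go in and drag it along. 108 mm from the turning axis, at the angle 180 degrees + rotor from carousel x (so at the start on the side away from the reader).
- control_vial: Control vial: short wide screw-capped bottle, 25 mm wide, 49 mm tall, the only short thing in the carousel. Origin at the centre of its underside. Stands loose in the well at +60 or -60 degrees (the wells at +-120 are empty), foot 36 mm and top 85 mm above the worktop.
- read_place (a point): Fixed point before the reader's window where the centre of the vial's underside must come: 65 mm from the turning axis along carousel x, 36 mm above the worktop.
- read_key (a joint): How far the read key is pressed (down), m: 0 = up, 0.004 = fully down. Springs back; fully down takes 5 N.
- read_key_top (a point): Centre of the top of the read key: round white key 25 mm wide in a grey ring on top of the reader, about 124 mm above the worktop, 126 mm from the turning axis along carousel x. The reader is 56 mm wide, its top 108 mm above the worktop.
- tube_a: Capped sample tube, 16 mm in diameter, standing loose in a well of the carousel, top 106 mm above the worktop; origin at its lower end. Not to be touched.
- tube_b: Capped sample tube, 16 mm in diameter, standing loose in a well of the carousel, top 106 mm above the worktop; origin at its lower end. Not to be touched.
- lying_tube: Sample tube lying loose on the worktop right of the carousel, 90 mm long, 16 mm thick, about 0.2 m from its axis. Origin under its middle. Stays there.
- specimen_cup: Lidded specimen cup, 58 mm in diameter, 59 mm tall, loose on the worktop left of the carousel, about 0.2 m from its axis. Origin at the centre of its underside. Stays there.
Things that resemble listed ones, but are neither listed nor needed, are in the scene too. Leave any orange, pink or purple look-alike of the control_vial alone.

How it is judged (in metres and radians):
On the way, in this order (a step that is already met when the one before it is completed fails the run):
1. the plunger is pressed in by the fingers, clear of its hole, while the table still stands at the first hole (value of joint plunger above 0.0105 m and value of joint rotor between -0.1 and 0.1 rad and contact force between the fingers and plunger above 1 N), for 0.1 s.
2. the table is turned to the next hole with the vial before the reader, and the plunger is fully up again (horizontal distance between control_vial and read_place below 0.005 m and z of control_vial in the frame of carousel between 0.033 and 0.039 m and value of joint plunger below 0.002 m), for 0.2 s.
3. the read key is pressed fully down (all of step 2 and value of joint read_key above 0.003 m), for 0.05 s.
At the end, for the whole second after the job is handed in: The control vial stands upright in its well with its centre within 5 mm of the read place, the plunger is up (pressed in by less than 2 mm) so that the table is locked, the read key is up again (less than 1 mm), everything is at rest and all tubes are still down in their wells (within 5 mm) (all of step 2 and value of joint read_key below 0.001 m and angle between control_vial's own z axis and vertical below 0.15 rad and linear speed of control_vial below 0.02 m/s and z of each of tube_a, tube_b in the frame of carousel below 0.021 m); the robot touches nothing.
It fails at once if the read key is pressed while the table is not locked with the vial before the reader (value of joint read_key above 0.002 m and not ((horizontal distance between control_vial and read_place below 0.005 m and z of control_vial in the frame of carousel between 0.033 and 0.039 m) and value of joint plunger below 0.002 m)).
It fails at once if the table is turned the wrong way (the vial carried away from the reader) or well past the next hole (over 1.35 rad) (horizontal distance between control_vial and read_place above 0.085 m or value of joint rotor above 1.35 rad or value of joint rotor below -1.35 rad).
It fails at once if the vial or a tube is lifted in its well (z of control_vial in the frame of carousel above 0.042 m or z of any of tube_a, tube_b in the frame of carousel above 0.024 m).
It fails at once if the vial or a tube is touched (contact force between any of the arm, the fingers and control_vial above 0.5 N or contact force between any of the arm, the fingers and tube_a above 0.5 N or contact force between any of the arm, the fingers and tube_b above 0.5 N).
It fails at once if the specimen cup or the lying tube is moved (distance of any of specimen_cup, lying_tube from where it was at the start of the episode above 0.015 m).
It also fails if it takes over 48 s, if anything falls off the work surface, if the arm or the gripper's body presses on something with over 40 N, if the wrist force passes 120 N, or if a joint passes its speed limit or range.

### The arm

A 7-joint arm with a two-finger parallel gripper is mounted at the origin on a cart in front of the work surface, level with it; the furniture and walls round the work are solid. World frame = base frame: x ahead of the robot, y to its left, z up, the work surface at z = 0. Lengths are in m, angles in degrees, forces in N, time in s.
With the tool pointing down it reaches from about 0.425 to 0.875 m from the base axis. Payload 4.7 kg.
Tool frame: the origin (TCP) lies midway between the tips of the shut fingers; the grasp point (between the pads) lies 19 mm behind it; z points along the fingers, x is the direction in which the jaws open and shut, and the axes are right-handed (so a half turn about z gives the same grasp; the last joint's range is limited). The gripper opens to 87 mm and grips with 3 to 60 N. Pads are 19 mm wide; open, the fingers measure 117 mm over their backs; the gripper's body (75 mm by 190 mm) begins 51 mm behind the grasp point.
Start: joints at [71.74, 18.392, -4.016, 83.108, 1.295, 78.541, -3.26], TCP at [0.212, -0.614, 0.223] pointing down, gripper open.
Joint ranges: [-163.93, 163.93], [-17.29, 119.83], [-79.2, 71.16], [3.27, 140.29], [-89.18, 269.18], [5.43, 117.66], [-154.24, 154.24]. Speed limits (degrees/s): [147.25, 147.25, 180, 180, 180, 180, 180].

### API

Orientations are given as [roll, pitch, yaw] about the fixed x, y, z axes, in that order (R = Rz(yaw) Ry(pitch) Rx(roll)).
In Python, from cell import env gives the robot as it stands.
- The arm moves only by the tool carry_out, never from a script. Its argument "plan" is a list of rows, each an object with "grip": the closure, from 0 (fully open) to 1 (shut); "dp": the shift along the tool's x, y, z in m, a list of three; "rotation": the turn, a rotation vector about the tool's x, y, z in degrees, a list of three. In form: [{"grip": grip, "dp": [dx, dy, dz], "rotation": [wx, wy, wz]}, ...]. A call has 1 to 8 rows; each row shifts and turns the pose as measured when the row begins, along the tool's axes as they then stand; what a row does not reach is not made up. A row lasts 1/12 s, in which the tool goes at most 41.7 mm and 7.16 degrees, less where a joint would pass 70% of its speed; a pose out of reach is approached as far as the arm can. A call is refused whole if a number of a shift passes 0.0417 or a number of a turn 7.16, either way. A call with a gripper value outside its range is refused whole. The fingers move at their own pace and stop on an object; "force" is the grip in N (left out, the last holds). Time passes only in rows, so rows that do not move let the fingers close. It gives the time, the measured TCP pose, the force and the opening at its end, in the units of the state.
- env.get_obs(): the state, without advancing time (a new reading comes with each control period).
- env.read_camera(name): name is "side" or "top" or "wrist"; returns the picture (400x640x3 uint8, red, green, blue); there is no depth.
- env.camera_params(name): a dict with "fx", "fy", "cx", "cy" (pixels), "R" (3x3) and "t" (3): a world point X has camera coordinates R X + t. Camera axes: x right, y down, z forward; pixel columns grow to the right and rows downward; lengths in m; the calibration is good to about 2 mm. A picture is of the moment at which its call begins: read the wrist's pose just before it. camera_params takes no time and is no camera call; for the wrist camera it gives the pose at the moment of the call.
- env.sign_off(): hands the job in, once; it reports no verdict.
The state is a dict: "time_s": time; "qpos": joint angles; "joint_velocities": joint speeds; "effort": joint torques, N m; "tool_pos": TCP position; "tool_rot": TCP orientation; "force": force on the tool from outside, world axes, zero at the start; "wrist_torque": the same for the moment, N m; "grip_width": finger opening in m.
Only numpy, scipy, OpenCV 4.12 (cv2) and the standard library are available. Lean on these libraries where they do the work, as an engineer would, in place of code of your own. Each camera call takes 0.05 s, during which the arm holds its last target. There are 200 camera calls.

## Working session

There is one attempt and no reset: what is moved stays moved. The work goes in short steps, Python scripts to look and compute and a tool call to move; the robot and the scene stay as the last step left them, time stands still between calls to the robot, and variables do not carry over. Pictures are saved under pics/ and viewed, about 8 in all and at most 12, crops included, and the job is handed in when it is done.

Besides the shell and the picture viewer there is one more tool, called as a command line: name --argument value ..., lists and objects as JSON in quotes. carry_out: Moves the arm, as the interface text tells. Its arguments: {"type":"object","properties":{"plan":{"type":"array","items":{"type":"object","properties":{"grip":{"type":"number"},"dp":{"type":"array","items":{"type":"number"}},"rotation":{"type":"array","items":{"type":"number"}}}}},"force":{"type":"number"}},"required":["plan"]}

```bash
mkdir -p pics; ls; cat > h.py <<'E'
import numpy as np, cv2
from cell import env
def proj(c,X):
    p=env.camera_params(c); q=np.array(p['R'])@np.array(X,float)+np.array(p['t']); return np.array([p['fx']*q[0]/q[2]+p['cx'],p['fy']*q[1]/q[2]+p['cy']])
def unproj(c,uv,z):
    p=env.camera_params(c); R=np.array(p['R']); t=np.array(p['t']); d=R.T@np.array([(uv[0]-p['cx'])/p['fx'],(uv[1]-p['cy'])/p['fy'],1]); o=-R.T@t
    return o+d*(z-o[2])/d[2]
E
python3 - <<'E'
from h import *
a=[env.read_camera(c) for c in('top','side')]
for c,i in zip(('top','side'),a): cv2.imwrite(f'pics/{c}0.png',i[:,:,::-1])
print(env.get_obs())
for c in('top','side'):
    p=env.camera_params(c); print(c,p['fx'],-np.array(p['R']).T@np.array(p['t']))
E
```

```text
pics
{'time_s': 0.1, 'qpos': array([71.74115172, 18.43738215, -4.01583594, 83.16592568,  1.29565006,
       78.54160248, -3.25968983]), 'joint_velocities': array([ 2.51690525e-02, -6.31802014e-02, -5.68486279e-02, -3.00376090e-01,
        4.32065665e-02, -1.67601603e-04,  7.17233988e-03]), 'effort': array([-1.27030384e-03, -4.92573810e+01, -4.05707778e-01, -3.13400137e+01,
       -6.39214274e-02,  3.94879316e-02,  5.62568607e-05]), 'tool_pos': array([ 0.21212902, -0.6138982 ,  0.22155921]), 'tool_rot': array([ 1.79994097e+02,  9.96425432e-02, -7.09308774e+01]), 'force': array([-0.54417014,  0.06921206, -0.47403678]), 'wrist_torque': array([0.01405704, 0.05069853, 0.02765689]), 'grip_width': 0.08687119078567816}
top 462.7677039894109 [0.48400723 0.03839399 1.04595377]
side 488.3453536765676 [0.07159257 0.72218653 0.60146356]
```

View pics/top0.png

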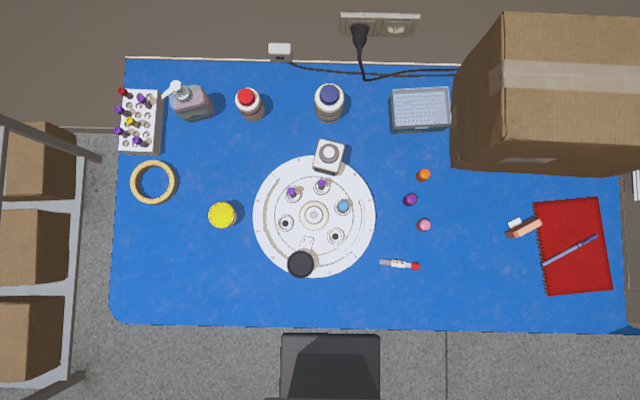

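View pics/side0.png

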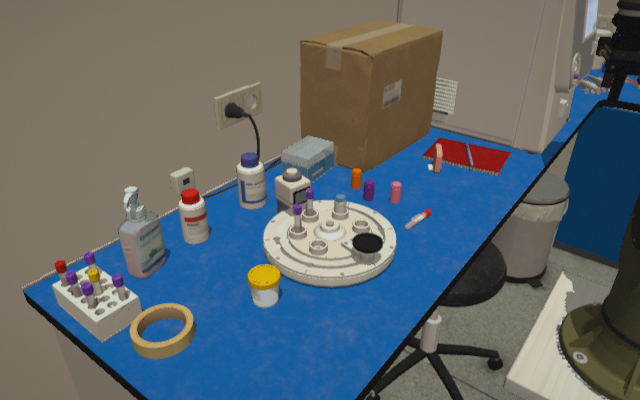

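The top picture shows the carousel hub at about (314,214), the reader with its key at (329,153) and the black pad at (301,264). Candidates for the vial are the blue cap in the carousel (343,206), and orange (424,174), purple (411,200) and pink (424,225) outside it. The purple tall tubes are at (292,192) and (322,185). By the description I choose the blue one. It sits on the right of the reader (-60°), so the rotor must go +60° (CCW).

```bash
python3 - <<'E'
from h import *
from scipy.optimize import least_squares
im=cv2.imread('pics/top0.png')
cv2.imwrite('pics/crop.png',cv2.resize(im[125:290,240:390],None,fx=3.6,fy=3.6,interpolation=cv2.INTER_CUBIC))
g=cv2.cvtColor(im,cv2.COLOR_BGR2GRAY)
def blob(mask,near):
    n,l,s,c=cv2.connectedComponentsWithStats(mask.astype(np.uint8)); i=1+np.argmin(np.hypot(*(c[1:]-near).T)+1e3*(s[1:,4]<8)); return c[i],s[i],l==i
m=g<70; c,s,mk=blob(m,(301,264)); print('pad',c,s, unproj('top',c,.070))
hsv=cv2.cvtColor(im,cv2.COLOR_BGR2HSV)
# base disc: low saturation bright, filled
d=((hsv[:,:,1]<70)&(hsv[:,:,2]>90)).astype(np.uint8)
sub=np.zeros_like(d); sub[140:285,245:385]=d[140:285,245:385]
cs,_=cv2.findContours(sub,cv2.RETR_EXTERNAL,cv2.CHAIN_APPROX_NONE); k=max(cs,key=cv2.contourArea)[:,0]
P=np.array([unproj('top',q,.028)[:2] for q in k])
f=lambda p:np.hypot(P[:,0]-p[0],P[:,1]-p[1])-.136
r=least_squares(f,[.48,.05],loss='soft_l1',f_scale=.002); print('base',r.x,np.median(abs(f(r.x))))
print('vialcap',unproj('top',(343,206),.085),'key',unproj('top',(329,153),.124),'hub',unproj('top',(314,214),.06))
E
```

```text
pad [300.32413793 265.24137931] [288 251  26  27 145] [0.44486263 0.08344322 0.07      ]
base [0.55595051 0.05808346] 0.00250982220219359
vialcap [ 0.56946241 -0.00294517  0.085     ] key [0.67310002 0.02883841 0.124     ] hub [0.55324989 0.05758686 0.06      ]
```

View pics/crop.png

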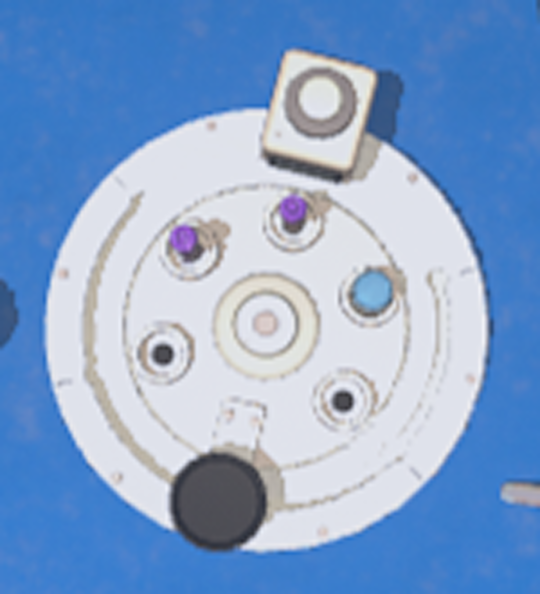

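The crop confirms it: the only short blue-capped bottle is at crop (371,290), right of the reader, with the pad at (218,501). Now I move in and then refine the fit.

carry_out --plan '[{"grip": 1, "dp": [-0.035, -0.02, 0], "rotation": [0, 0, -1.9]}, {"grip": 1, "dp": [-0.035, -0.02, 0], "rotation": [0, 0, -1.9]}, {"grip": 1, "dp": [-0.035, -0.02, 0], "rotation": [0, 0, -2]}, {"grip": 1, "dp": [-0.035, -0.02, 0], "rotation": [0, 0, -2]}, {"grip": 1, "dp": [0, -0.0415, 0], "rotation": [0, 0, -4.8]}, {"grip": 1, "dp": [0, -0.0415, 0], "rotation": [0, 0, -4.8]}, {"grip": 1, "dp": [0, -0.0415, 0], "rotation": [0, 0, -4.8]}, {"grip": 1, "dp": [0, -0.0415, 0], "rotation": [0, 0, -4.8]}]'

```text
time_s: 0.77
tool_pos: [0.3601, -0.3567, 0.2112]
tool_rot: [179.9, 1.0, -44.1]
force: [1.3, -1.3, -0.1]
grip_width: 0.0415
```

```bash
cat > fit.py <<'E'
from h import *
from scipy.optimize import least_squares
obs=[((300.6,264.2),.072,180,.108),((328.9,152.2),.124,0,.126),((343.1,205.6),.085,-60,.065),((313.6,214.4),.06,0,0)]
Q=[unproj('top',u,z)[:2] for u,z,_,_ in obs]
def f(p): return np.concatenate([p[:2]+r*np.array([np.cos(p[2]+np.radians(a)),np.sin(p[2]+np.radians(a))])-q for q,(_,_,a,r) in zip(Q,obs)]+[.5*(p[:2]-[.556,.058])])
s=least_squares(f,[.555,.058,-.23]).x
def pt(r,deg): return s[:2]+r*np.array([np.cos(s[2]+np.radians(deg)),np.sin(s[2]+np.radians(deg))])
E
python3 - <<'E'
from fit import *
print(s,np.degrees(s[2]),f(s).round(4)); 
for a in(180,195,210,225,240): print(a,pt(.108,a).round(4))
print('key',pt(.126,0))
E
```

```text
[ 0.5523278   0.0583815  -0.23310652] -13.356019737236657 [ 0.0001  0.0005  0.0002  0.0002  0.0006 -0.0008 -0.     -0.     -0.0018
  0.0002]
180 [0.4472 0.0833]
195 [0.4444 0.0553]
210 [0.4489 0.0274]
225 [0.4604 0.0017]
240 [ 0.4782 -0.0201]
key [0.67491994 0.02927536]
```

carry_out --plan '[{"grip": 1, "dp": [-0.003, -0.0415, 0], "rotation": [0, 0, -4.8]}, {"grip": 1, "dp": [-0.003, -0.0415, 0], "rotation": [0, 0, -4.8]}, {"grip": 1, "dp": [-0.003, -0.0415, 0], "rotation": [0, 0, -4.8]}, {"grip": 1, "dp": [-0.003, -0.0415, 0], "rotation": [0, 0, -4.8]}, {"grip": 1, "dp": [-0.003, -0.0415, 0], "rotation": [0, 0, -4.8]}, {"grip": 1, "dp": [-0.003, -0.0415, 0], "rotation": [0, 0, -4.8]}, {"grip": 1, "dp": [-0.003, -0.0415, 0], "rotation": [0, 0, -4.8]}, {"grip": 1, "dp": [-0.003, -0.0415, 0], "rotation": [0, 0, -4.8]}]'

```text
time_s: 1.43
tool_pos: [0.4851, -0.0543, 0.2102]
tool_rot: [-179.4, 0.8, -3.7]
force: [0.6, -0.2, 0.3]
grip_width: 0.0005
```

carry_out --plan '[{"grip": 1, "dp": [-0.008, -0.034, 0], "rotation": [-0.6, 0.8, -3.7]}, {"grip": 1, "dp": [-0.01, -0.034, 0], "rotation": [0, 0, 0]}, {"grip": 1, "dp": [-0.01, -0.034, 0], "rotation": [0, 0, 0]}, {"grip": 1, "dp": [-0.01, -0.034, 0], "rotation": [0, 0, 0]}, {"grip": 1, "dp": [0, 0, 0.035], "rotation": [0, 0, 0]}, {"grip": 1, "dp": [0, 0, 0.035], "rotation": [0, 0, 0]}, {"grip": 1, "dp": [0, 0, 0.02], "rotation": [0, 0, 0]}, {"grip": 1, "dp": [0, 0, 0], "rotation": [0, 0, 0]}]'

```text
time_s: 2.1
tool_pos: [0.4454, 0.1032, 0.1192]
tool_rot: [-179.9, -0.4, 1.7]
force: [-1.1, -0.1, 0.1]
grip_width: 0.0006
```

carry_out --plan '[{"grip": 1, "dp": [0.001, 0.01, 0], "rotation": [0, 0, 1]}, {"grip": 1, "dp": [0.001, 0.008, 0], "rotation": [0, 0, 0.6]}, {"grip": 1, "dp": [0, 0.001, 0.01], "rotation": [0, 0, 0]}, {"grip": 1, "dp": [0, 0, 0.01], "rotation": [0, 0, 0]}, {"grip": 1, "dp": [0, 0, 0], "rotation": [0, 0, 0]}, {"grip": 1, "dp": [0, 0, 0], "rotation": [0, 0, 0]}]'

```text
time_s: 2.6
tool_pos: [0.4507, 0.0802, 0.1007]
tool_rot: [-179.9, -0.6, -0.4]
force: [-0.0, -0.2, 0.2]
grip_width: 0.0006
```

```bash
python3 - <<'E'
from h import *
o=env.get_obs(); print(o['tool_pos'],o['tool_rot'],o['force'])
a=env.read_camera('top')[200:300,250:350]; b=env.read_camera('side')[200:290,300:420]
r=lambda i:cv2.resize(i,(480,400),interpolation=cv2.INTER_CUBIC)
cv2.imwrite('pics/p1.png',np.hstack([a for a in(r(a),r(b))])[:,:800,::-1])
E
```

```text
[0.45072256 0.08016397 0.10074634] [-179.88574696   -0.63878795   -0.35950849] [-0.02028197 -0.22543866  0.16268685]
```

View pics/p1.png

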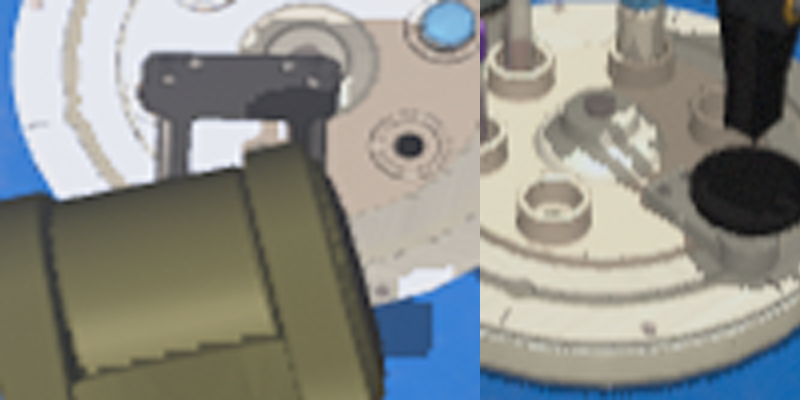

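The fingertips stand over the pad: side crop, tip at (755,135) above the dish at (750,185). The top view is mostly hidden by the arm. Now descend and press.

carry_out --plan '[{"grip": 1, "dp": [-0.0035, -0.003, 0.01], "rotation": [0, -0.6, 0]}, {"grip": 1, "dp": [0, 0, 0.01], "rotation": [0, 0, 0]}, {"grip": 1, "dp": [0, 0, 0.008], "rotation": [0, 0, 0]}, {"grip": 1, "dp": [0, 0, 0.004], "rotation": [0, 0, 0]}, {"grip": 1, "dp": [0, 0, 0.003], "rotation": [0, 0, 0]}, {"grip": 1, "dp": [0, 0, 0.003], "rotation": [0, 0, 0]}]'

```text
time_s: 3.2
tool_pos: [0.4483, 0.0847, 0.0604]
tool_rot: [-179.9, -0.2, -0.2]
force: [-0.6, 0.1, 3.2]
grip_width: 0.0001
```

carry_out --plan '[{"grip": 1, "dp": [-0.001, 0, 0.003], "rotation": [0, 0, 0]}, {"grip": 1, "dp": [0, 0, 0.003], "rotation": [0, 0, 0]}, {"grip": 1, "dp": [0, 0, 0.001], "rotation": [0, 0, 0]}, {"grip": 1, "dp": [0, 0, 0], "rotation": [0, 0, 0]}, {"grip": 1, "dp": [0, 0, 0], "rotation": [0, 0, 0]}]'

```text
time_s: 3.62
tool_pos: [0.4484, 0.0849, 0.0538]
tool_rot: [-179.9, -0.2, -0.2]
force: [-0.9, -0.8, 4.7]
grip_width: 0.0005
```

carry_out --plan '[{"grip": 1, "dp": [0, 0, 0.0015], "rotation": [0, 0, 0]}, {"grip": 1, "dp": [0, 0, 0.001], "rotation": [0, 0, 0]}, {"grip": 1, "dp": [0, 0, 0.0005], "rotation": [0, 0, 0]}]'

```text
time_s: 3.87
tool_pos: [0.4486, 0.0855, 0.0524]
tool_rot: [-179.9, -0.2, -0.3]
force: [-1.1, -0.3, 6.9]
grip_width: 0.0004
```

carry_out --plan '[{"grip": 1, "dp": [-0.001, 0.004, 0.0004], "rotation": [0, 0, 0]}, {"grip": 1, "dp": [-0.001, 0.006, 0.0004], "rotation": [0, 0, 0]}, {"grip": 1, "dp": [-0.001, 0.007, 0.0004], "rotation": [0, 0, 0]}, {"grip": 1, "dp": [0, 0.007, 0.0004], "rotation": [0, 0, 0]}, {"grip": 1, "dp": [0, 0, 0], "rotation": [0, 0, 0]}]'

```text
time_s: 4.28
tool_pos: [0.4465, 0.0642, 0.0527]
tool_rot: [-179.8, -0.4, -0.1]
force: [-1.1, -0.5, 4.9]
grip_width: 0.0002
```

carry_out --plan '[{"grip": 1, "dp": [-0.001, 0.006, 0.0006], "rotation": [0, 0, 0]}, {"grip": 1, "dp": [-0.001, 0.007, 0.0006], "rotation": [0, 0, 0]}, {"grip": 1, "dp": [0, 0.007, 0.0004], "rotation": [0, 0, 0]}, {"grip": 1, "dp": [0.001, 0.007, 0.0004], "rotation": [0, 0, 0]}, {"grip": 1, "dp": [0.001, 0.005, 0.0004], "rotation": [0, 0, 0]}, {"grip": 1, "dp": [0, 0, 0], "rotation": [0, 0, 0]}]'

```text
time_s: 4.78
tool_pos: [0.4499, 0.0336, 0.0532]
tool_rot: [-179.6, -0.9, 0.0]
force: [-1.6, -1.4, 5.1]
grip_width: 0.0009
```

```bash
python3 - <<'E'
from h import *
a=env.read_camera('top')[140:300,240:400]; b=env.read_camera('side')[180:290,250:410]
r=lambda i:cv2.resize(i,(400,400*i.shape[0]//i.shape[1]),interpolation=cv2.INTER_CUBIC)
A,B=r(a),r(b); B=np.vstack([B,np.zeros((400-len(B),400,3),np.uint8)])
cv2.imwrite('pics/p2.png',np.hstack([A,B])[:,:,::-1])
E
```

```text
(no output)
```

View pics/p2.png

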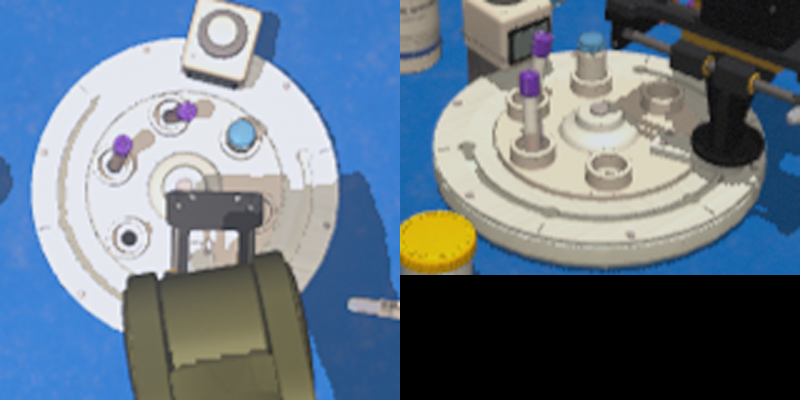

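The table is turning the right way: vial cap now at about (337,193) in the top view, nearer the reader, with the fingers in the dish and the tubes clear.

```bash
cat > ang.py <<'E'
from fit import *
def rot(u): 
    v=unproj('top',u,.085)[:2]-s[:2]; return np.degrees(np.arctan2(v[1],v[0])-s[2])+60, np.hypot(*v)
def cap():
    i=cv2.cvtColor(env.read_camera('top'),cv2.COLOR_RGB2HSV)
    m=(i[:,:,0]>95)&(i[:,:,0]<115)&(i[:,:,1]>70)&(i[:,:,1]<190)&(i[:,:,2]>120)
    yy,xx=np.mgrid[:400,:640]; p=unproj('top',(313.6,214.4),.085)
    c=proj('top',[*s[:2],.085]); m&=(np.hypot(xx-c[0],yy-c[1])<48)&(yy<c[1]+15)
    n,l,S,C=cv2.connectedComponentsWithStats(m.astype(np.uint8)); k=1+np.argmax(S[1:,4]); return C[k],S[k]
E
python3 - <<'E'
from ang import *
print(rot((336.8,193.2))); c,S=cap(); print(c,S,rot(c))
o=env.get_obs(); v=o['tool_pos'][:2]-s[:2]; print(np.degrees(np.arctan2(v[1],v[0])-s[2])%360-180,np.hypot(*v))
E
```

```text
(np.float64(25.726017759611672), np.float64(0.06486985846642379))
[336.28571429 193.24175824] [331 188  11  11  91] (np.float64(26.30048490572537), np.float64(0.06400531567688872))
26.67332675296501 0.10535772854962068
```

carry_out --plan '[{"grip": 1, "dp": [0, 0.006, 0.0006], "rotation": [0, 0, 0]}, {"grip": 1, "dp": [0.001, 0.007, 0.0006], "rotation": [0, 0, 0]}, {"grip": 1, "dp": [0.002, 0.007, 0.0006], "rotation": [0, 0, 0]}, {"grip": 1, "dp": [0.003, 0.007, 0.0006], "rotation": [0, 0, 0]}, {"grip": 1, "dp": [0.003, 0.005, 0.0004], "rotation": [0, 0, 0]}, {"grip": 1, "dp": [0, 0, 0.0003], "rotation": [0, 0, 0]}]'

```text
time_s: 5.43
tool_pos: [0.4627, 0.0032, 0.0531]
tool_rot: [-179.6, -1.3, 0.2]
force: [-0.5, -1.6, 4.9]
grip_width: 0.0003
```

```bash
cat > now.py <<'E'
from ang import *
c,S=cap(); print('rotor',c,S,rot(c))
o=env.get_obs(); v=o['tool_pos'][:2]-s[:2]; print('tcp',np.degrees(np.arctan2(v[1],v[0])-s[2])%360-180,np.hypot(*v),o['tool_pos'],o['force'])
E
python3 now.py
```

```text
rotor [329.38888889 187.54444444] [324 183  11  10  90] (np.float64(43.14523699934283), np.float64(0.06399605374620855))
tcp 44.801884471606115 0.10522833298163917 [0.46255399 0.00348464 0.05313784] [-1.04944275 -2.03650439  5.44645776]
```

carry_out --plan '[{"grip": 1, "dp": [0.002, 0.005, 0.0006], "rotation": [0, 0, 0]}, {"grip": 1, "dp": [0.003, 0.005, 0.0006], "rotation": [0, 0, 0]}, {"grip": 1, "dp": [0.003, 0.005, 0.0006], "rotation": [0, 0, 0]}, {"grip": 1, "dp": [0.002, 0.003, 0.0006], "rotation": [0, 0, 0]}, {"grip": 1, "dp": [0, 0, 0.0003], "rotation": [0, 0, 0]}]'

```text
time_s: 5.9
tool_pos: [0.4754, -0.014, 0.0528]
tool_rot: [-179.6, -1.6, 0.2]
force: [-1.4, -0.7, 5.1]
grip_width: 0.0007
```

```bash
python3 now.py
```

```text
rotor [324.09782609 184.91304348] [319 180  11  11  92] (np.float64(54.239076946830814), np.float64(0.064161498650561))
tcp 56.57096508777096 0.10563239554586444 [ 0.47534396 -0.01394894  0.05283632] [ 0.09870229 -1.20205148  5.2233253 ]
```

carry_out --plan '[{"grip": 1, "dp": [0.0025, 0.0025, 0.0005], "rotation": [0, 0.5, 0]}, {"grip": 1, "dp": [0.0025, 0.0025, 0.0003], "rotation": [0, 0.5, 0]}, {"grip": 1, "dp": [0, 0, 0.0003], "rotation": [0, 0, 0]}, {"grip": 1, "dp": [0, 0, 0.0003], "rotation": [0, 0, 0]}]'

```text
time_s: 6.28
tool_pos: [0.4812, -0.0195, 0.0528]
tool_rot: [-179.6, -2.7, 0.2]
force: [-2.3, -0.2, 5.7]
grip_width: 0.0005
```

```bash
python3 now.py
```

```text
rotor [322.09574468 184.15957447] [317 179  11  11  94] (np.float64(58.23560484954054), np.float64(0.06435344949337425))
tcp 60.97805642730583 0.10545390007324588 [ 0.48124994 -0.01951884  0.05282233] [-0.62530494  0.17395185  4.71597458]
```

carry_out --plan '[{"grip": 1, "dp": [0.0008, 0.0008, 0.0003], "rotation": [0, -1, 0]}, {"grip": 1, "dp": [0, 0, -0.002], "rotation": [0, -1, 0]}, {"grip": 1, "dp": [0, 0, -0.002], "rotation": [0, 0, 0]}, {"grip": 1, "dp": [0, 0, -0.0015], "rotation": [0, 0, 0]}, {"grip": 1, "dp": [0, 0, 0], "rotation": [0, 0, 0]}, {"grip": 1, "dp": [0, 0, 0], "rotation": [0, 0, 0]}]'

```text
time_s: 6.83
tool_pos: [0.4828, -0.0208, 0.0596]
tool_rot: [-179.7, -0.8, 0.2]
force: [0.1, 0.2, 2.8]
grip_width: 0.0004
```

```bash
python3 now.py; python3 -c "
from ang import *
print(rot((343.1,205.6)))"
```

```text
rotor [321.61538462 184.07692308] [317 179  11  11  91] (np.float64(59.14063282909743), np.float64(0.06424595285371971))
tcp 62.069617940871694 0.10534182094073596 [ 0.48282081 -0.02077453  0.05964987] [-0.93947907 -1.77609928  2.73947201]
(np.float64(-0.35627003914071764), np.float64(0.06409388061992104))
```

The finger still feels about 2.8 N at 7 mm depth, so the plunger is rising in the hole. Lift clear.

carry_out --plan '[{"grip": 1, "dp": [0, 0, -0.003], "rotation": [0, 0, 0]}, {"grip": 1, "dp": [0, 0, -0.004], "rotation": [0, 0, 0]}, {"grip": 1, "dp": [0, 0, -0.01], "rotation": [0, 0, 0]}, {"grip": 1, "dp": [0, 0, -0.03], "rotation": [0, 0, 0]}, {"grip": 1, "dp": [0, 0, -0.04], "rotation": [0, 0, 0]}, {"grip": 1, "dp": [0, 0, -0.04], "rotation": [0, 0, 0]}, {"grip": 1, "dp": [0, 0, 0], "rotation": [0, 0, 0]}, {"grip": 1, "dp": [0, 0, 0], "rotation": [0, 0, 0]}]'

```text
time_s: 7.55
tool_pos: [0.4761, -0.019, 0.1914]
tool_rot: [-179.4, -0.3, 0.4]
force: [-0.3, -0.5, -0.6]
grip_width: 0.0004
```

```bash
python3 - <<'E'
import now
from h import *
a=env.read_camera('top')[140:300,240:400]; b=env.read_camera('side')[180:290,250:410]
r=lambda i:cv2.resize(i,(400,400*i.shape[0]//i.shape[1]),interpolation=cv2.INTER_CUBIC)
A,B=r(a),r(b); B=np.vstack([B,np.zeros((400-len(B),400,3),np.uint8)])
cv2.imwrite('pics/p3.png',np.hstack([A,B])[:,:,::-1])
from fit import pt
for z in(.073,.062): print(z,proj('side',[*pt(.108,240),z]))
E
```

```text
rotor [321.47191011 183.93258427] [317 179  10  11  89] (np.float64(59.470335464322694), np.float64(0.06446107497328867))
tcp 59.04334473351929 0.10791201361362165 [ 0.47694332 -0.01883367  0.19182567] [0.57080941 0.40862215 1.62270669]
0.073 [381.90731191 212.09979673]
0.062 [381.53380997 216.66390738]
```

View pics/p3.png

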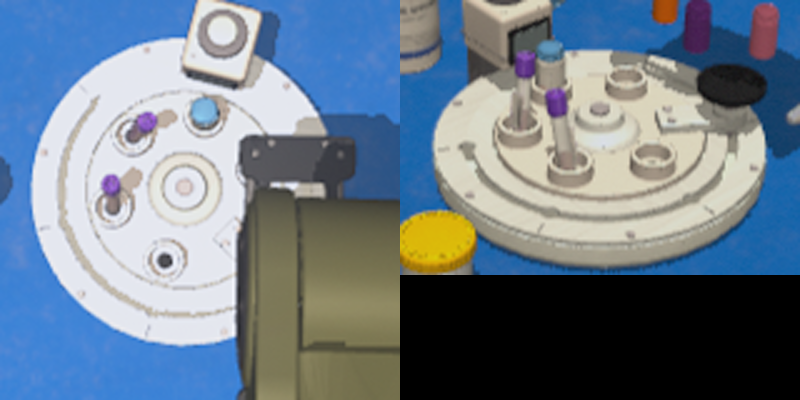

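The vial cap is before the reader (top crop (204,112)), the pad is free of the fingers at side crop (732,85), and the tubes are in their wells. I'll check the pad's height against the start picture.

```bash
python3 - <<'E'
from fit import *
def bb(i,c):
    m=(i.max(2)<60).astype(np.uint8); n,l,S,C=cv2.connectedComponentsWithStats(m); k=l[int(c[1]),int(c[0])]; return S[k],C[k]
def ell(a,z):
    c=pt(.108,a); P=np.array([proj('side',[c[0]+.029*np.cos(t),c[1]+.029*np.sin(t),z]) for t in np.linspace(0,6.28,60)]); return P.min(0).round(1),P.max(0).round(1)
for i,a in((cv2.imread('pics/side0.png'),180),(env.read_camera('side'),240)):
    print(bb(i,proj('side',[*pt(.108,a),.073])),ell(a,.073),ell(a,.058))
E
```

```text
(array([353, 233,  30,  20, 463], dtype=int32), array([367.09935205, 242.71922246])) (array([351.5, 232.3]), array([382.9, 250.7])) (array([351.2, 238.8]), array([382.4, 257.4]))
(array([369, 206,  28,  17, 381], dtype=int32), array([382.12598425, 213.81102362])) (array([367.6, 204.6]), array([396.3, 220. ])) (array([367.2, 210.8]), array([395.7, 226.3]))
```

```bash
python3 - <<'E'
from fit import *
for n,u,v in(('blue bottle cap',(330,93),(250,160)),('key',(328.9,152.2),(292,174))):
    z=np.linspace(0,.3,301); e=[np.hypot(*(proj('side',unproj('top',u,k))-v)) for k in z]; k=int(np.argmin(e)); print(n,unproj('top',u,z[k]),e[k])
E
```

```text
blue bottle cap [0.80250864 0.02912059 0.112     ] 1.5961697627136477
key [0.67619036 0.02900242 0.117     ] 0.9858740115745305
```

carry_out --plan '[{"grip": 1, "dp": [0.02, -0.006, -0.01], "rotation": [0, 0, 0]}, {"grip": 1, "dp": [0.03, -0.008, -0.005], "rotation": [0, 0, 0]}, {"grip": 1, "dp": [0.03, -0.008, 0], "rotation": [0, 0, 0]}, {"grip": 1, "dp": [0.02, -0.006, 0], "rotation": [0, 0, 0]}, {"grip": 1, "dp": [0, 0, 0], "rotation": [0, 0, 0]}, {"grip": 1, "dp": [0, 0, 0], "rotation": [0, 0, 0]}]'

```text
time_s: 8.25
tool_pos: [0.572, 0.0097, 0.1932]
tool_rot: [-179.2, 1.1, 0.3]
force: [-0.0, 0.5, 0.1]
grip_width: 0.0006
```

carry_out --plan '[{"grip": 1, "dp": [0.02, -0.004, 0], "rotation": [-0.7, 0.8, 0]}, {"grip": 1, "dp": [0.03, -0.006, 0], "rotation": [0, 0, 0]}, {"grip": 1, "dp": [0.03, -0.006, 0], "rotation": [0, 0, 0]}, {"grip": 1, "dp": [0.015, -0.003, 0.005], "rotation": [0, 0, 0]}, {"grip": 1, "dp": [0, 0, 0], "rotation": [0, 0, 0]}, {"grip": 1, "dp": [0, 0, 0], "rotation": [0, 0, 0]}]'

```text
time_s: 8.75
tool_pos: [0.6618, 0.0271, 0.1787]
tool_rot: [179.9, 1.2, 0.2]
force: [0.2, 0.2, 0.3]
grip_width: 0.0002
```

carry_out --plan '[{"grip": 1, "dp": [0.008, -0.001, 0.01], "rotation": [0, 0.6, 0]}, {"grip": 1, "dp": [0.005, -0.001, 0.015], "rotation": [0, 0.4, 0]}, {"grip": 1, "dp": [0, 0, 0.01], "rotation": [0, 0, 0]}, {"grip": 1, "dp": [0, 0, 0], "rotation": [0, 0, 0]}, {"grip": 1, "dp": [0, 0, 0], "rotation": [0, 0, 0]}]'

```text
time_s: 9.17
tool_pos: [0.6701, 0.0267, 0.1403]
tool_rot: [179.7, 0.4, 0.2]
force: [0.3, 0.4, 0.5]
grip_width: 0.0002
```

```bash
python3 - <<'E'
from h import *
o=env.get_obs(); print(o['tool_pos'],o['tool_rot'],o['force'],proj('side',o['tool_pos']))
b=env.read_camera('side')[140:240,240:400]
cv2.imwrite('pics/p4.png',cv2.resize(b,(800,500),interpolation=cv2.INTER_CUBIC)[:,:,::-1])
E
```

```text
[0.67009581 0.0266704  0.14028762] [179.65977477   0.36510457   0.20511551] [0.26801147 0.35175898 0.46304463] [293.71776536 164.31053444]
```

View pics/p4.png

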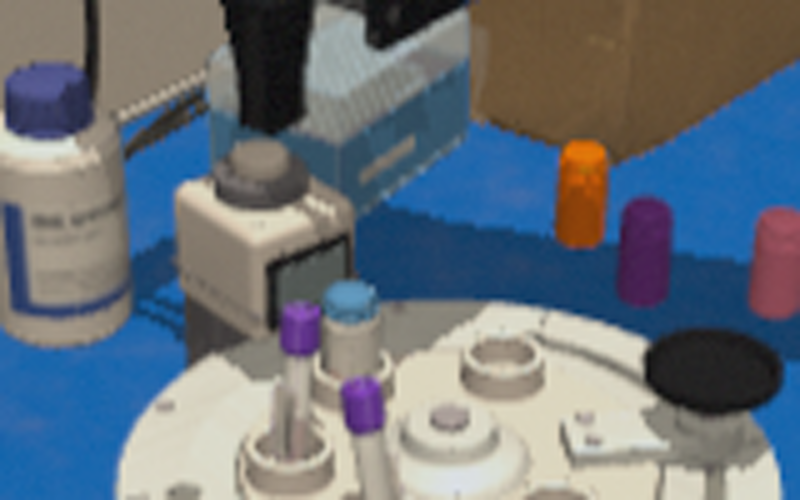

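The fingertips are right above the key (side crop, tip at (270,125), key at (262,160)). The pad stands high at (712,370) with its stem visible, so the table is locked. Press.

carry_out --plan '[{"grip": 1, "dp": [0.0045, -0.0025, 0.005], "rotation": [0, 0, 0]}, {"grip": 1, "dp": [0, 0, 0.005], "rotation": [0, 0, 0]}, {"grip": 1, "dp": [0, 0, 0.003], "rotation": [0, 0, 0]}, {"grip": 1, "dp": [0, 0, 0.002], "rotation": [0, 0, 0]}, {"grip": 1, "dp": [0, 0, 0.002], "rotation": [0, 0, 0]}, {"grip": 1, "dp": [0, 0, 0], "rotation": [0, 0, 0]}]'

```text
time_s: 9.72
tool_pos: [0.6756, 0.0289, 0.125]
tool_rot: [179.6, 0.2, 0.2]
force: [-0.9, -0.1, 3.3]
grip_width: 0.0003
```

carry_out --plan '[{"grip": 1, "dp": [0, 0, 0.0025], "rotation": [0, 0, 0]}, {"grip": 1, "dp": [0, 0, 0.0025], "rotation": [0, 0, 0]}, {"grip": 1, "dp": [0, 0, 0.002], "rotation": [0, 0, 0]}, {"grip": 1, "dp": [0, 0, 0.002], "rotation": [0, 0, 0]}, {"grip": 1, "dp": [0, 0, 0.001], "rotation": [0, 0, 0]}]'

```text
time_s: 10.13
tool_pos: [0.6759, 0.0289, 0.1233]
tool_rot: [179.4, 0.0, 0.1]
force: [-2.3, -0.6, 3.7]
grip_width: 0.0005
```

carry_out --plan '[{"grip": 1, "dp": [0, 0, 0.005], "rotation": [0, 0, 0]}, {"grip": 1, "dp": [0, 0, 0.005], "rotation": [0, 0, 0]}]'

```text
time_s: 10.3
tool_pos: [0.6763, 0.029, 0.1225]
tool_rot: [179.3, -0.1, 0.1]
force: [-12.7, -2.6, 28.7]
grip_width: 0.0001
```

carry_out --plan '[{"grip": 1, "dp": [0, 0, -0.001], "rotation": [0, 0, 0]}]'

```text
time_s: 10.38
tool_pos: [0.6764, 0.029, 0.1258]
tool_rot: [179.2, -0.2, 0.1]
force: [-1.1, 0.1, 1.3]
grip_width: 0.0008
```

carry_out --plan '[{"grip": 1, "dp": [0, 0, -0.001], "rotation": [0, 0, 0]}]'

```text
time_s: 10.47
tool_pos: [0.677, 0.0292, 0.1283]
tool_rot: [179.2, -0.3, 0.1]
force: [-0.1, -0.4, -0.6]
grip_width: 0.0005
```

carry_out --plan '[{"grip": 1, "dp": [0, 0, -0.001], "rotation": [0, 0, 0]}]'

```text
time_s: 10.55
tool_pos: [0.6772, 0.0293, 0.1295]
tool_rot: [179.2, -0.4, 0.1]
force: [0.5, 0.2, -0.2]
grip_width: 0.0004
```

carry_out --plan '[{"grip": 1, "dp": [0, 0, -0.001], "rotation": [0, 0, 0]}]'

```text
time_s: 10.63
tool_pos: [0.6773, 0.0293, 0.1303]
tool_rot: [179.2, -0.4, 0.1]
force: [-0.2, -0.5, -0.4]
grip_width: 0.0007
```

carry_out --plan '[{"grip": 1, "dp": [0, 0, -0.001], "rotation": [0, 0, 0]}]'

```text
time_s: 10.72
tool_pos: [0.6771, 0.0294, 0.1307]
tool_rot: [179.2, -0.4, 0.1]
force: [-0.4, 1.0, -0.4]
grip_width: 0.0004
```

carry_out --plan '[{"grip": 1, "dp": [0, 0, -0.001], "rotation": [0, 0, 0]}]'

```text
time_s: 10.8
tool_pos: [0.6769, 0.0293, 0.1311]
tool_rot: [179.2, -0.3, 0.1]
force: [0.2, -0.4, -0.8]
grip_width: 0.0004
```

Contact began at about 0.1265 and it went hard at 0.1225, which matches the 4 mm stroke. The table is locked, so I press once more and hold longer to be sure.

carry_out --plan '[{"grip": 1, "dp": [-0.002, 0, 0.003], "rotation": [0, 0, 0]}, {"grip": 1, "dp": [0, 0, 0.004], "rotation": [0, 0, 0]}, {"grip": 1, "dp": [0, 0, 0.004], "rotation": [0, 0, 0]}, {"grip": 1, "dp": [0, 0, 0.004], "rotation": [0, 0, 0]}, {"grip": 1, "dp": [0, 0, 0.004], "rotation": [0, 0, 0]}, {"grip": 1, "dp": [0, 0, 0.004], "rotation": [0, 0, 0]}]'

```text
time_s: 11.3
tool_pos: [0.6751, 0.0294, 0.1227]
tool_rot: [179.0, -0.5, 0.0]
force: [-8.7, -1.7, 19.4]
grip_width: 0.0004
```

carry_out --plan '[{"grip": 1, "dp": [0, 0, 0.004], "rotation": [0, 0, 0]}, {"grip": 1, "dp": [0, 0, 0.004], "rotation": [0, 0, 0]}]'

```text
time_s: 11.47
tool_pos: [0.6751, 0.0294, 0.1227]
tool_rot: [178.8, -0.6, -0.0]
force: [-9.1, -1.3, 20.3]
grip_width: 0.0007
```

carry_out --plan '[{"grip": 1, "dp": [0, 0, -0.003], "rotation": [0, 0, 0]}, {"grip": 1, "dp": [0, 0, -0.005], "rotation": [0, 0, 0]}, {"grip": 1, "dp": [0, 0, -0.015], "rotation": [0, 0, 0]}, {"grip": 1, "dp": [0, 0, -0.03], "rotation": [0, 0, 0]}, {"grip": 1, "dp": [0, 0, -0.02], "rotation": [0, 0, 0]}, {"grip": 1, "dp": [0, 0, 0], "rotation": [0, 0, 0]}, {"grip": 1, "dp": [0, 0, 0], "rotation": [0, 0, 0]}, {"grip": 1, "dp": [0, 0, 0], "rotation": [0, 0, 0]}]'

```text
time_s: 12.13
tool_pos: [0.6728, 0.0305, 0.195]
tool_rot: [178.8, -0.3, 0.0]
force: [-0.7, 0.3, -0.2]
grip_width: 0.0003
```

```bash
python3 - <<'E'
from h import *
o=env.get_obs(); print(o['tool_pos'],o['force'],o['time_s'])
b=env.read_camera('side')[140:300,240:420]
cv2.imwrite('pics/p5.png',cv2.resize(b,(675,600),interpolation=cv2.INTER_CUBIC)[:,:,::-1])
E
```

```text
[0.67275476 0.03053743 0.19497604] [-0.73015029  0.33542673 -0.18405593] 12.1333
```

View pics/p5.png

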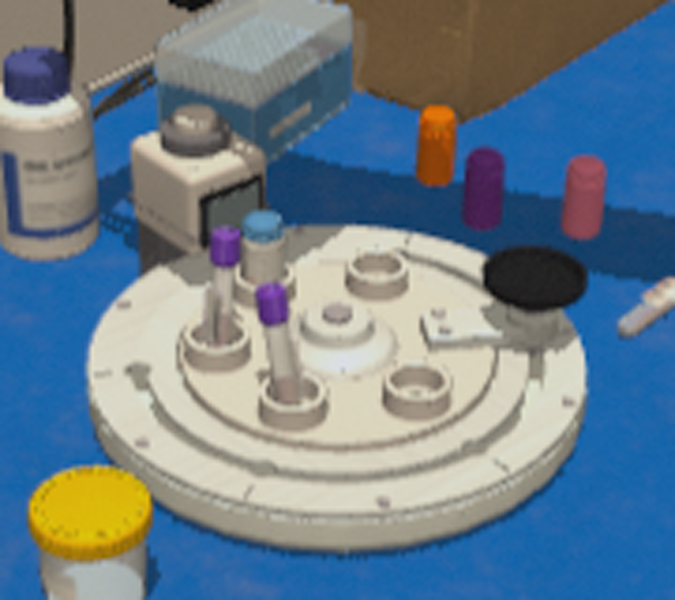

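The key is up again, with its top at side row about 167.5 against 168 before pressing. The vial is before the reader window, the pad is up, the tubes are in their wells, and the robot is clear.

```bash
python3 -c "
from cell import env
print(env.sign_off())"
```

```text
the job is handed in; nothing more can be done
None
```

The control vial is now in front of the reader with the table locked, the read key has been pressed and has come back up, and the job is handed in. Signing off gave no verdict.

**What I did:** With closed fingertips I pressed the plunger to its stop and pushed it about 60° counter-clockwise, because the blue-capped vial stood right of the reader. I let it rise into the next hole, then pressed the read key to its stop and let it go. I pressed the key twice because the first press reached its stop only briefly.

**Last checks:**
- **Rotor:** the vial cap in the top camera put it at about 59.5°, against 60° for the hole.
- **Plunger:** the pad in the side camera was within about 1–2 mm of fully up, no finer than one pixel allows.
- **Read key:** it met the fingers at about z 0.1265 and stopped hard at 0.1225–0.1227 (20–29 N), which fits its 4 mm stroke. Its top was about 2.5 mm higher than the nominal 124 mm.
- **Surroundings:** the last picture shows both tubes in their wells, leaning slightly but not touched. The cup and the lying tube appear where they were, though I judged that by eye. The arm is clear of everything.

**One disagreement:** during the turn the fingertips read 1.5–3° ahead of the camera's rotor angle. I took this as the fingers slipping in the dish and went by the camera and by feeling the pin rise into the hole.

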